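# Load a gel cassette in the viewer and hold its dead-man paddle

## Robot

A 6-joint arm with a two-finger parallel gripper is mounted at the origin on the work surface. World frame = base frame: x ahead of the robot, y to its left, z up, the work surface at z = 0. Lengths are in m, angles in rad, forces in N, time in s.
With the tool pointing down it reaches from about 0.225 to 0.875 m from the base axis. Payload 3.4 kg.
Tool frame: the origin (TCP) lies at the very end of the fingers, on their centre line; the grasp point (between the pads) lies 19 mm behind it; z points along the fingers, y is the direction in which the jaws open and shut (so a half turn about z gives the same grasp; the last joint's range is limited). The gripper opens to 85 mm and grips with 20 to 120 N. Pads are 22 mm wide; open, the fingers measure 114 mm over their backs; the gripper's body (76 mm by 85 mm) begins 54 mm behind the grasp point. The pads swing forward as they close: fully open they stand 13 mm farther back than shut.
Start: joints at [-1.328, 0.276, 1.505, -0, 1.361, -0.121], TCP at [0.205, -0.537, 0.191] pointing down, gripper open.
Joint ranges: [-2.89, 2.89], [-0.75, 2.08], [0.22, 2.7], [-1.18, 4.32], [0.11, 2.71], [-2.7, 2.7]. Speed limits (rad/s): [2.57, 2.57, 3.14, 3.14, 3.14, 3.14].

## Interface

Orientations are given as a unit quaternion [w, x, y, z].
In Python, from rig import manip gives the robot as it stands. The module is installed in compiled form; this text tells all that it offers.
- The arm moves only by the tool carry_out, never from a script. Its argument "moves" is one flat list of numbers, 5 for each row, row after row: the opening in per cent of the stroke, from 0 (shut) to 100 (fully open), then the shift along the world's x, y, z in cm, then the turn about the world's z in rad. A call has exactly 10 rows; each row shifts and turns the commanded pose from where the row before left it; what a row does not reach is not made up. A row lasts 1/10 s, in which the tool goes at most 50 mm and 8.59 degrees, less where a joint would pass 70% of its speed; a pose out of reach is approached as far as the arm can. A call is refused whole if a number of a shift passes 5 or a number of a turn 0.15, either way. A call with a gripper value outside its range is refused whole. The fingers move at their own pace and stop on an object; "squeeze" is the grip in N (left out, the last holds). Time passes only in rows, so rows that do not move let the fingers close, or fill a call up. It gives the time, the measured TCP pose, the force and the opening at its end, in the units of the state.
- manip.get_state(): the state, without advancing time (a new reading comes with each control period).
- manip.get_image(name): name is "scene" or "top"; returns the picture (480x640x3 uint8, red, green, blue); there is no depth.
- manip.camera_info(name): a dict with "fov_y" (degrees; the focal length in pixels is half the picture's height over the tangent of half this angle, whatever the lens; pixels are square), "cx", "cy" (the principal point, pixels), "dist" ([k1, k2, p1, p2, k3] as OpenCV has them; the pictures are not rectified), "rvec" (rotation vector, rad) and "tvec" (3), from world to camera coordinates, as OpenCV has them. Camera axes: x right, y down, z forward; pixel columns grow to the right and rows downward; lengths in m; the calibration is good to about 2 mm. A picture is of the moment at which its call begins. camera_info takes no time and is no camera call.
- manip.sign_off(): hands the job in, once; it reports no verdict.
The state is a dict: "clock": time; "qpos": joint angles; "qd": joint speeds; "effort": joint torques, N m; "position": TCP position; "ee_rot": TCP orientation; "contact_force": force on the tool from outside, world axes, zero at the start; "moment": the same for the moment, N m; "width": finger opening in m.
Only numpy, scipy, OpenCV 4.12 (cv2) and the standard library are available. Lean on these libraries where they do the work, as an engineer would, in place of code of your own. Each camera call takes 0.05 s, during which the arm holds its last target. There are 200 camera calls.

## Task

Take the glass gel cassette with the green grip bar out of the drying rack, slide it fully down into the slot of the gel viewer and let go of it. Then press the viewer's orange spring paddle down until its pointer stands in the green band of the scale, never pushing on into the red, and finish while holding it there: the lamp is lit only as long as the paddle is held. Leave the red-barred cassette, the beaker, the jar and the tip box alone.

Things in the scene. Friction and masses are not known exactly. Their poses are not given: they have to be found in the camera images.
- cassette: Gel cassette to load: upright glass slab 8 mm thick (own x), 100 wide (own y), 74 high, green side strips; on top a green grip bar 14 thick (x), 70 wide (y), 26 high, from 71 to 97 mm up (total height 97). 0.08 to 0.17 kg. Origin: centre of its lower edge; z up. Same either way round. Starts upright in one of the two rack slots, lower edge 12 mm above the table.
- spare: Another cassette of the same shape and size but with a red bar and red strips, standing in the other rack slot. Not to be used; same origin and axes.
- rack: Fixed drying rack, clear block on a blue base, 150 x 130 x 45 mm, two slots along its y at x = -37.5 and +37.5 mm, each 10.5 x 104 mm and 33 mm deep (slot floor 12 mm above the table). Origin: centre of its underside. A cassette must be raised 33 mm to come clear.
- viewer: Fixed gel viewer, footprint about 150 x 265 mm. Left part (own +y): white tower 80 x 140 x 70 mm, centred at own (0, +55 mm), with the slot in its top. Right part (own -y): low grey deck 12 mm high carrying the orange paddle, centred at own (0, -75 mm). Origin: underside, x across the slot, y along the slot, z up.
- slot_floor (a point): Centre of the floor of the viewer's slot, 25 mm above the table, 45 mm below the mouth. A fully home cassette has its origin here and its y along the viewer's y.
- slot_mouth (a point): Centre of the slot's mouth in the tower's top, 70 mm above the table. The slot is 10.5 mm (viewer x) by 104 mm (viewer y), with a 3 mm chamfer round it.
- paddle (a joint): Paddle angle, rad: 0 released (level), grows as its free end is pushed down, hard stop 0.42. A spring returns it; at the pad it takes about 5 N to start, 9 N at 0.22. Scale beside the free end, top to bottom: white below 0.14, green 0.14 to 0.30 (lamp lit; pad 11 to 24 mm down), yellow to 0.36, red above 0.36. A black pointer on the free end shows the value.
- paddle_pad (a point): Centre of the top of the orange press pad (42 x 40 mm) on the paddle's free end; moves with the paddle. 80 mm from the hinge towards the viewer's -x, 65 mm above the table when released. Free space beneath it down to the deck.
- paddle_hinge (a point): Hinge axis of the paddle, along the viewer's y, 58 mm above the table, at viewer (55, -75) mm.
- beaker: Bystander: clear plastic beaker, 60 mm across, 70 mm high. Origin: centre of its underside.
- jar: Bystander: glass jar with white cap, 80 mm across, 120 mm high. Origin: centre of its underside.
- tipbox: Bystander: blue pipette-tip box with clear lid, 85 x 120 x 70 mm. Origin: centre of its underside.

How it is judged:
On the way, in this order (a step that is already met when the one before it is completed fails the run):
1. the green-barred cassette stands fully home in the viewer's slot, let go, the paddle still released (horizontal distance between cassette and slot_floor below 0.006 m and z of cassette in the frame of slot_floor between -0.004 and 0.004 m and angle between the y axis of cassette and the y axis of viewer, either way round below 0.06 rad and angle between cassette's own z axis and vertical below 0.1 rad and contact force between each of the fingers, the arm and cassette below 0.1 N and value of joint paddle below 0.1 rad), for 0.2 s.
2. the robot holds the paddle in the green band (value of joint paddle between 0.14 and 0.3 rad and contact force between any of the fingers, the arm and viewer above 3 N), for 0.3 s.
At the end, for the whole second after the job is handed in: Ends holding: the robot presses the viewer's paddle with over 3 N, at rest at 0.14 to 0.30 rad; the green-barred cassette, untouched, is within 6 mm sideways and 4 mm in height of the slot floor's centre, 0.06 rad of the slot's direction and 0.1 rad of upright (all of step 2 and horizontal distance between cassette and slot_floor below 0.006 m and z of cassette in the frame of slot_floor between -0.004 and 0.004 m and angle between the y axis of cassette and the y axis of viewer, either way round below 0.06 rad and angle between cassette's own z axis and vertical below 0.1 rad and contact force between each of the fingers, the arm and cassette below 0.1 N and velocity of joint paddle between -0.1 and 0.1 rad/s and linear speed of cassette below 0.02 m/s); the arm keeps its last pose, push and grip.
It fails at once if the paddle is pushed into the red (above 0.36 rad) (value of joint paddle above 0.36 rad).
It fails at once if the red-barred cassette is moved more than 20 mm (distance of spare from where it was at the start of the episode above 0.02 m).
It fails at once if the beaker is moved more than 30 mm or tipped (distance of beaker from where it was at the start of the episode above 0.03 m or angle between beaker's own z axis and vertical above 0.35 rad).
It fails at once if the jar is moved more than 30 mm or tipped (distance of jar from where it was at the start of the episode above 0.03 m or angle between jar's own z axis and vertical above 0.35 rad).
It fails at once if the tip box is moved more than 30 mm or tipped (distance of tipbox from where it was at the start of the episode above 0.03 m or angle between tipbox's own z axis and vertical above 0.35 rad).
It also fails if it takes over 51 s, if anything falls off the work surface, if the arm or the gripper's body presses on something with over 40 N, if the wrist force passes 120 N, or if a joint passes its speed limit or range.

## Working session

There is one attempt and no reset: what is moved stays moved. The work goes in short steps, Python scripts to look and compute and a tool call to move; the robot and the scene stay as the last step left them, time stands still between calls to the robot, and variables do not carry over. Pictures are saved under pics/ and viewed, about 8 in all and at most 12, crops included, and the job is handed in when it is done.

Besides the shell and the picture viewer there is one more tool, called as a command line: name --argument value ..., lists and objects as JSON in quotes. carry_out: Moves the arm, as the interface text tells. Its arguments: {"type":"object","properties":{"moves":{"type":"array","items":{"type":"number"}},"squeeze":{"type":"number"}},"required":["moves"]}

```bash
mkdir -p pics; python3 - <<'E'
from rig import manip
import cv2
for n in("scene","top"):
    print(n,manip.camera_info(n)); cv2.imwrite(f"pics/{n}0.png",manip.get_image(n)[:,:,::-1])
print(manip.get_state())
E
```

```text
scene {'fov_y': 56.27352094434832, 'cx': 321.85264132943445, 'cy': 237.72864720810432, 'dist': array([-0.00408494,  0.        ,  0.        ,  0.        ,  0.        ]), 'rvec': array([ 1.76380205,  2.01049814, -0.61222461]), 'tvec': array([ 0.10308448, -0.41401128,  1.20995229])}
top {'fov_y': 45.127583755953054, 'cx': 310.5361037375411, 'cy': 235.72518919134694, 'dist': array([-0.01042164,  0.        ,  0.        ,  0.        ,  0.        ]), 'rvec': array([ 2.13675931, -2.14485116,  0.14469296]), 'tvec': array([-0.02178552,  0.59979451,  1.16648573])}
{'clock': 0.1, 'qpos': array([-1.32797949e+00,  2.76532086e-01,  1.50597278e+00,  2.08734986e-05,
        1.36071735e+00, -1.21008581e-01]), 'qd': array([ 0.00099155, -0.0007758 , -0.00287445, -0.0004522 ,  0.0007016 ,
        0.00133248]), 'effort': array([ 1.02061753e-03, -4.17698228e+01, -2.46405298e+01, -1.17775944e-04,
        5.82668436e-03, -9.23360460e-06]), 'position': array([ 0.20448625, -0.53685115,  0.19053953]), 'ee_rot': array([-8.13893763e-04,  9.83499531e-01,  1.80908842e-01, -3.94063976e-05]), 'contact_force': array([ 0.10966189, -0.15508837, -0.10685182]), 'moment': array([0.04924589, 0.0114713 , 0.01172351]), 'width': 0.08534164101723977}
```

View pics/scene0.png

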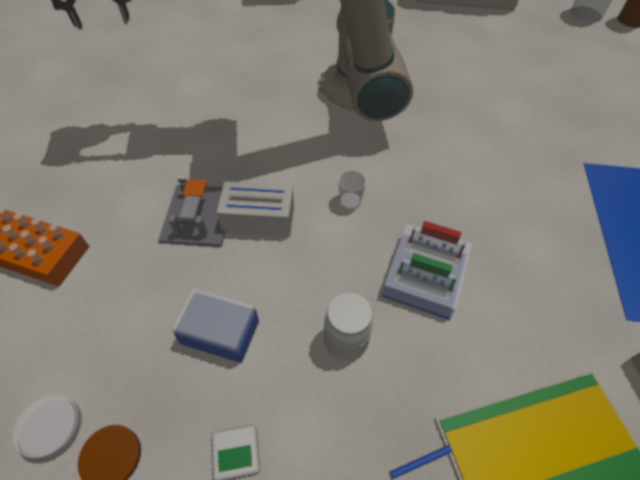

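View pics/top0.png

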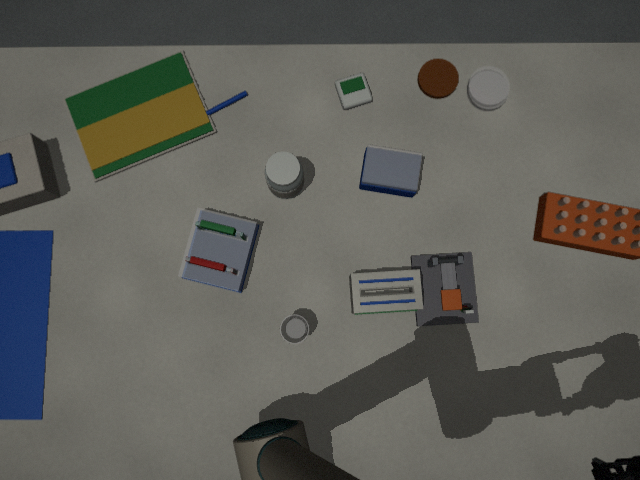

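```bash
python3 - <<'E'
import cv2,numpy as np
t=cv2.imread("pics/top0.png");s=cv2.imread("pics/scene0.png")
def c(i,x,y,w,h,k=5): return cv2.resize(i[y:y+h,x:x+w],None,fx=k,fy=k,interpolation=cv2.INTER_CUBIC)
a=np.vstack([c(t,345,245,140,85),np.hstack([c(s,155,172,140,35)])])
cv2.imwrite("pics/c1.png",a)
b=np.hstack([c(t,175,200,80,100),c(s,380,217,80,100)])
cv2.imwrite("pics/c2.png",b)
E
```

```text
(no output)
```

View pics/c1.png

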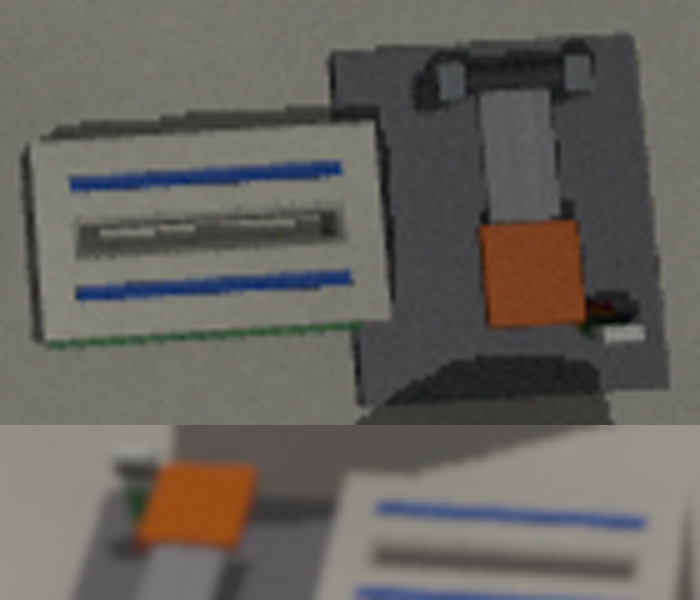

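View pics/c2.png

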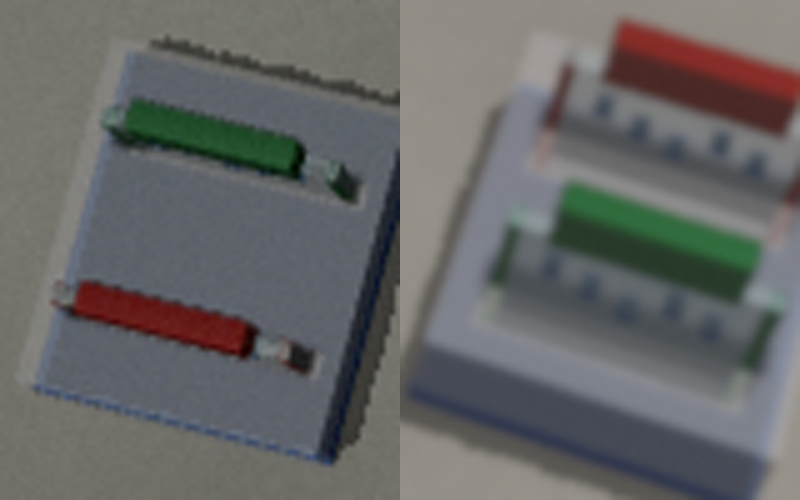

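c1 (5× enlarged): slot mouth centre is at about (387,291) in the top view and (255,199) in the scene view, pad at (451,299)/(194,188). c2: the green bar is in the far (+x) slot, its top centre at about (217,227)/(432,262).

```bash
cat > h.py <<'E'
import cv2,numpy as np
from rig import manip
from scipy.optimize import least_squares
def proj(n,P):
    c=manip.camera_info(n); f=240/np.tan(np.radians(c["fov_y"])/2)
    K=np.array([[f,0,c["cx"]],[0,f,c["cy"]],[0,0,1]])
    return cv2.projectPoints(np.array(P,float).reshape(-1,1,3),c["rvec"],c["tvec"],K,c["dist"])[0].reshape(-1,2)
def tri(t,s):
    r=least_squares(lambda P:np.r_[proj("top",P)[0]-t,proj("scene",P)[0]-s],[.5,0,.05]); return r.x,np.abs(r.fun).max()
def at(n,p,z): return least_squares(lambda q:proj(n,[*q,z])[0]-p,[.5,0]).x
E
python3 - <<'E'
from h import *
np.set_printoptions(precision=4,suppress=True)
T1=lambda x,y:np.array([345+x/5-.4,245+y/5-.4]); S1=lambda x,y:np.array([155+x/5-.4,172+(y-425)/5-.4])
T2=lambda x,y:np.array([175+x/5-.4,200+y/5-.4]); S2=lambda x,y:np.array([380+(x-400)/5-.4,217+y/5-.4])
for n,t,s,z in [("slot",T1(211.5,231),S1(503.5,562),.07),("pad",T1(533.5,274),S1(198,505),.065),
 ("blueL",T1(77,293),S1(645,522),.07),("blueR",T1(352,277),S1(377,508),.07),("green",T2(210,136),S2(664,226),.109),("red",T2(160,317),S2(720,64),.109)]:
    print(n,*tri(t,s),"top@z",at("top",t,z),"scene@z",at("scene",s,z))
def ang(n,a,b,z):
    d=at(n,a,z)-at(n,b,z); return np.arctan2(d[0],d[1])
print("slot ang (x per y)",ang("top",T1(77,293),T1(352,277),.07),ang("top",T1(70,184),T1(342,168),.07),ang("scene",S1(645,522),S1(377,508),.07),ang("top",T1(77,222),T1(343,206),.07))
print("bar ang",ang("top",T2(127,101),T2(302,146),.109),ang("top",T2(122,124),T2(293,172),.109),ang("scene",S2(768,240),S2(568,184),.109),ang("scene",S2(760,268),S2(560,212),.109),
 "slotline",ang("top",T2(75,283),T2(253,325),.109))
for n in("top","scene"):
    c=manip.camera_info(n); print(n,-cv2.Rodrigues(c["rvec"])[0].T@c["tvec"])
# objects
print("beaker",at("top",(297,327),.0),"jar",at("top",(283,165),.12),"tip",at("top",(393,167),.07))
# overlays: refine bar from colour blobs
for n in("top","scene"):
    h=cv2.cvtColor(cv2.imread(f"pics/{n}0.png"),cv2.COLOR_BGR2HSV)
    m=cv2.inRange(h,(40,80,60 if n=="top" else 90),(80,255,255)); r=(175,205,255,245) if n=="top" else (390,240,470,285)
    q=m[r[1]:r[3],r[0]:r[2]]; ys,xs=np.nonzero(q); print(n,len(xs),xs.mean()+r[0],ys.mean()+r[1],cv2.minAreaRect(np.c_[xs+r[0],ys+r[1]].astype(np.float32)))
E
```

```text
slot [ 0.4826 -0.1772  0.069 ] 0.5216963276497211 top@z [ 0.4828 -0.1781] scene@z [ 0.4833 -0.1759]
pad [ 0.4651 -0.3084  0.063 ] 0.24045005883056092 top@z [ 0.4652 -0.3084] scene@z [ 0.4667 -0.307 ]
blueL [ 0.458  -0.1232  0.0733] 0.04988073572309304 top@z [ 0.4581 -0.1235] scene@z [ 0.4552 -0.1237]
blueR [ 0.4638 -0.233   0.0714] 0.5078425141967955 top@z [ 0.4641 -0.2342] scene@z [ 0.4625 -0.2325]
green [0.609  0.1634 0.1091] 0.6764043693493988 top@z [0.6089 0.1621] scene@z [0.6088 0.1644]
red [0.537  0.1832 0.1083] 1.344968134430104 top@z [0.5367 0.1804] scene@z [0.5374 0.1852]
slot ang (x per y) -0.05413999411949099 -0.05478270486953193 -0.06698926274392845 -0.056097286193995
bar ang 0.2576758144706586 0.27910158310020616 0.19804790701567435 0.19537344006337998 slotline 0.2346512062487674
top [ 0.424  -0.0367  1.2409]
scene [1.0293 0.0222 0.7656]
beaker [0.4104 0.0057] jar [0.7316 0.0298] tip [ 0.7397 -0.1965]
top 213 216.7793427230047 226.5117370892019 ((216.64710998535156, 226.41177368164062), (33.95498275756836, 6.305926322937012), 14.03624439239502)
scene 214 431.7803738317757 261.8457943925234 ((431.858154296875, 261.88970947265625), (40.18666076660156, 5.280447959899902), 17.87869644165039)
```

carry_out --moves '[60,2,3.5,0.6,0.05,60,2,3.5,0.6,0.05,60,2,3.5,0.6,0.05,60,2,3.5,0.6,0.05,60,2,3.5,0.6,0.05,60,2,3.5,0,0.05,60,2,3.5,0,0.05,60,2,3.5,0,0.05,60,2,3.5,0,0.05,60,2,3.5,0,0.05]' --squeeze 40

```text
clock: 1.1
position: [0.4049, -0.1857, 0.2211]
ee_rot: [-0.0, 0.908, 0.419, -0.0]
contact_force: [0.9, -0.5, -0.1]
width: 0.0508
```

carry_out --moves '[60,2,3.5,0,0.05,60,2,3.5,0,0.05,60,2,3.5,0,0.05,60,2,3.5,0,0.05,60,2,3.5,0,0.05,60,2,3.5,0,0.05,60,2,3.5,0,0.05,60,2,3.5,0,0.05,60,2,3.5,0,0.05,60,2,3.5,0,0.017]'

```text
clock: 2.1
position: [0.6049, 0.1641, 0.2207]
ee_rot: [-0.0, 0.786, 0.618, -0.0]
contact_force: [0.6, -1.2, 0.1]
width: 0.0513
```

```bash
cat >> h.py <<'E'
def st():
    s=manip.get_state(); R=cv2.Rodrigues(np.zeros(3))[0]
    from scipy.spatial.transform import Rotation as Ro
    w,x,y,z=s["ee_rot"]; R=Ro.from_quat([x,y,z,w]).as_matrix()
    a=np.arctan2(R[1,1],R[0,1]); a=(a+np.pi/2)%np.pi-np.pi/2
    print("t %.2f"%s["clock"],"pos",s["position"].round(4),"jaw yaw %.4f"%a,"tilt",R[:2,2].round(3),"F",s["contact_force"].round(1),"w %.4f"%s["width"],"q",s["qpos"].round(2))
    return s
E
python3 -c "from h import *;st()"
```

```text
t 2.10 pos [0.6049 0.1641 0.2207] jaw yaw -0.2385 tilt [-0.001 -0.   ] F [ 0.6 -1.2  0.1] w 0.0513 q [ 0.15  0.34  1.34 -0.    1.47  0.39]
```

carry_out --moves '[60,0.2,-0.1,-2,0,60,0.2,0,-2,0,60,0,0,-2,0,60,0,0,-2,0,60,0,0,-2,0,60,0,0,-1.5,0,60,0,0,-1.2,0,60,0,0,-0.8,0,60,0,0,-0.6,0,60,0,0,0,0]'

```text
clock: 3.1
position: [0.6083, 0.1615, 0.0797]
ee_rot: [-0.0, 0.787, 0.617, -0.0]
contact_force: [0.3, 0.9, 0.3]
width: 0.0514
```

```bash
python3 - <<'E'
from h import *
st()
t=manip.get_image("top")[:,:,::-1];s=manip.get_image("scene")[:,:,::-1]
k=5
a=np.hstack([cv2.resize(t[195:295,175:255],None,fx=k,fy=k,interpolation=2),cv2.resize(s[210:310,385:465],None,fx=k,fy=k,interpolation=2)])
cv2.imwrite("pics/g1.png",a)
E
```

```text
t 3.10 pos [0.6083 0.1615 0.0797] jaw yaw -0.2401 tilt [-0.001 -0.   ] F [0.3 0.9 0.3] w 0.0514 q [ 0.15  0.43  1.55 -0.    1.16  0.39]
```

View pics/g1.png

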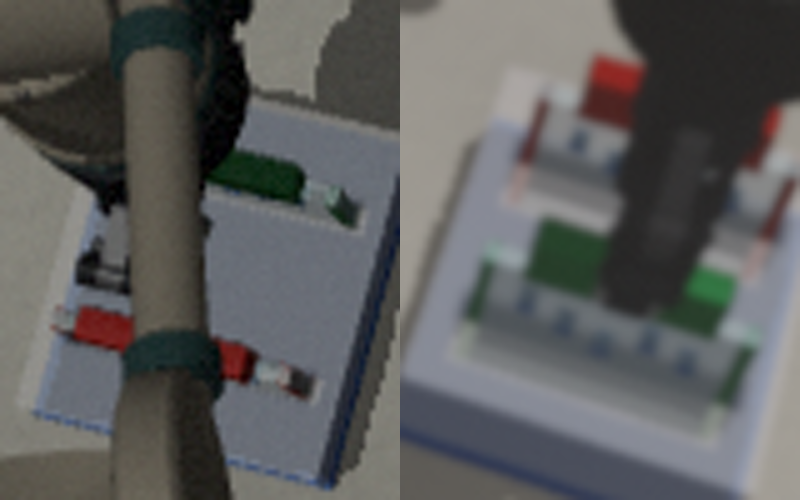

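The fingers straddle the green bar, about 5 mm off its middle at most. Closing.

carry_out --moves '[10,0,0,0,0,10,0,0,0,0,10,0,0,0,0,10,0,0,0,0,10,0,0,0,0,10,0,0,0,0,10,0,0,0,0,10,0,0,0,0,10,0,0,0,0,10,0,0,0,0]' --squeeze 50

```text
clock: 4.2
position: [0.6086, 0.1616, 0.0803]
ee_rot: [0.0, 0.787, 0.617, 0.0]
contact_force: [-0.0, 0.2, -0.5]
width: 0.0086
```

```bash
python3 -c "from h import *;s=st();print(s['moment'])"
```

```text
t 4.20 pos [0.6086 0.1616 0.0803] jaw yaw -0.2400 tilt [ 0. -0.] F [-0.   0.2 -0.5] w 0.0086 q [ 0.15  0.43  1.55 -0.    1.16  0.39]
[-0.02403622 -0.01374073  0.01949545]
```

```bash
python3 - <<'E'
from h import *
s=manip.get_image("scene")[:,:,::-1]
cv2.imwrite("pics/g2.png",cv2.resize(s[190:310,365:485],None,fx=5,fy=5,interpolation=2))
E
```

```text
(no output)
```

View pics/g2.png

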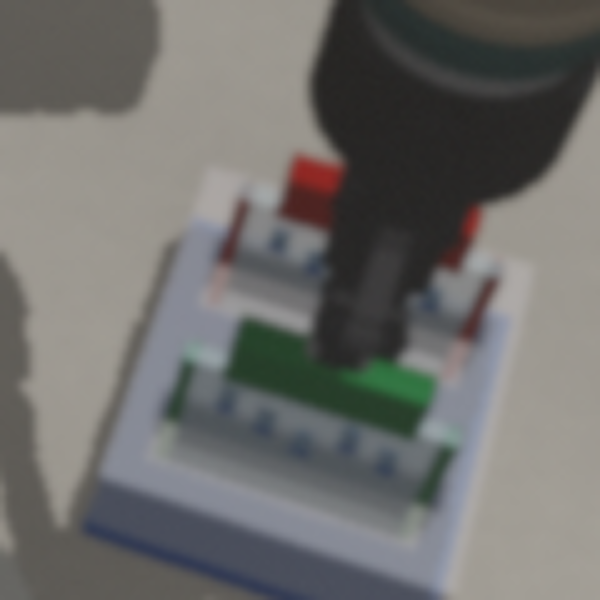

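```bash
python3 - <<'E'
from h import *
for p in ([.6086,.1616,.0803],[.6086,.1616,.0993],[.609,.163,.109],[.6086+.03,.1616-.007,.0803],[.6086+.03,.1616-.007,.093]): print(p,proj("scene",p))
E
```

```text
[0.6086, 0.1616, 0.0803] [[427.3470439  269.94429305]]
[0.6086, 0.1616, 0.0993] [[429.56899806 264.41308176]]
[0.609, 0.163, 0.109] [[431.56335795 261.79301699]]
[0.6386000000000001, 0.1546, 0.0803] [[423.33944725 284.37724898]]
[0.6386000000000001, 0.1546, 0.093] [[424.79157806 280.82422664]]
```

```bash
python3 - <<'E'
from h import *
T=np.array([.2045,-.5369,.1905]); d=np.array([np.cos(-1.207),np.sin(-1.207),0])
for dz in(0,.013,.04):
  for k in(-.05,.05): 
    p=T+d*k+[0,0,dz]; print(dz,k,proj("scene",p),proj("top",p))
a=cv2.imread("pics/scene0.png")[0:60,30:150];b=cv2.imread("pics/top0.png")[420:480,560:640]
s=manip.get_image("top")[:,:,::-1][170:290,170:270]
A=np.zeros((600,800,3),np.uint8); A[:240,:480]=cv2.resize(a,None,fx=4,fy=4);A[:240,480:]=cv2.resize(b,None,fx=4,fy=4);A[240:600,:300]=cv2.resize(s,None,fx=3,fy=3)
cv2.imwrite("pics/tips.png",A)
E
```

```text
0 -0.05 [[136.51013714  44.58252495]] [[578.4984058  457.35834235]]
0 0.05 [[88.84627409 50.6299345 ]] [[630.64406006 435.88005632]]
0.013 -0.05 [[134.51702264  39.06823494]] [[581.88385598 459.12754977]]
0.013 0.05 [[86.29311371 45.10611679]] [[634.68116531 437.36179693]]
0.04 -0.05 [[130.23473205  27.21901932]] [[589.20206452 462.9517181 ]]
0.04 0.05 [[80.80501336 33.23085108]] [[643.4057102  440.56362781]]
```

View pics/tips.png

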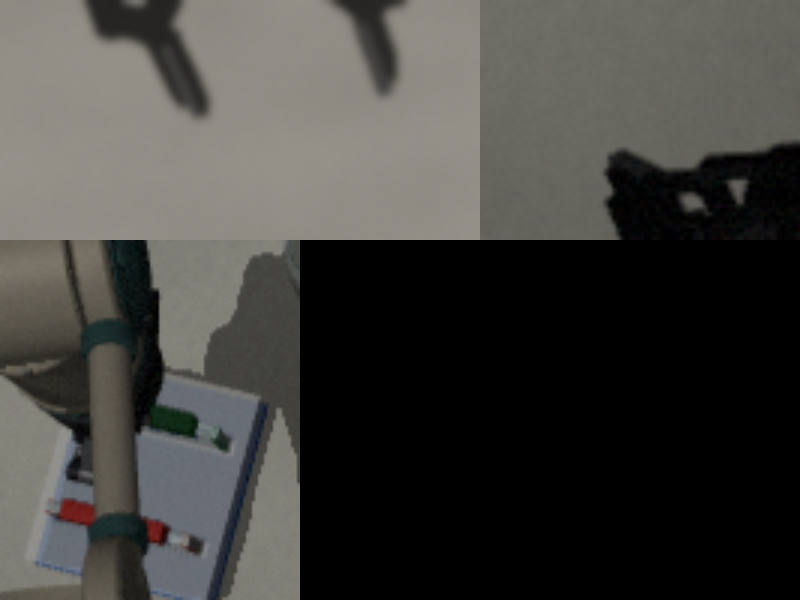

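```bash
python3 - <<'E'
from h import *
# tip nearest base axis (k<0 finger) at start
for t in((593,459),(594,462),(595,465)): print(tri(np.array(t),np.array((127,23.))))
T=np.array([.2045,-.5369,.1905]); d=np.array([np.cos(-1.207),np.sin(-1.207),0])
print("expected",T-d*.05,"+13mm z")
# fit common offset from 2 scene tips (mean) to z only
for z in(.04,.045,.05,.055): print(z,proj("scene",T+[0,0,z]),"obs",(104,25.5))
for z in(.02,.025,.03,.035): print(z,proj("scene",np.array([.6086,.1616,.0803])+[0,0,z]),"obs",(434,263))
E
```

```text
(array([ 0.1960978 , -0.48950048,  0.24527496]), np.float64(0.558817481915014))
(array([ 0.19063795, -0.49254238,  0.24188961]), np.float64(0.41960167681583016))
(array([ 0.1851471 , -0.4955998 ,  0.23848517]), np.float64(0.2806217915434104))
expected [ 0.18670877 -0.49017236  0.1905    ] +13mm z
0.04 [[105.69405708  30.20077714]] obs (104, 25.5)
0.045 [[104.7656855   27.94242578]] obs (104, 25.5)
0.05 [[103.82918856  25.66422931]] obs (104, 25.5)
0.055 [[102.88445985  23.36592672]] obs (104, 25.5)
0.02 [[429.68842848 264.11576615]] obs (434, 263)
0.025 [[430.28940817 262.61964088]] obs (434, 263)
0.03 [[430.8968424  261.10741558]] obs (434, 263)
0.035 [[431.5108355  259.57882945]] obs (434, 263)
```

carry_out --moves '[10,0,0,2,0,10,0,0,2,0,10,0,0,2,0,10,-1,-4,1,0,10,-1,-4,0,0,10,-1,-4,0,0,10,-1,-4,0,0,10,-1,-4,0,0,10,0,0,0,0,10,0,0,0,0]'

```text
clock: 5.3
position: [0.5585, -0.0391, 0.1505]
ee_rot: [-0.0, 0.787, 0.616, 0.0]
contact_force: [0.2, -0.3, 0.2]
width: 0.0084
```

```bash
python3 - <<'E'
from h import *
s=st()
P=s["position"]; a=proj("scene",P)[0]; b=proj("top",P)[0]; print(a,b)
ax,ay=(a-[50,65]).astype(int); bx,by=(b-[50,65]).astype(int); print(ax,ay,bx,by)
I=manip.get_image("scene")[:,:,::-1][ay:ay+120,ax:ax+80];J=manip.get_image("top")[:,:,::-1][by:by+120,bx:bx+80]
cv2.imwrite("pics/tip2.png",np.hstack([cv2.resize(I,None,fx=5,fy=5),cv2.resize(J,None,fx=5,fy=5)]))
E
```

```text
t 5.30 pos [ 0.5585 -0.0391  0.1505] jaw yaw -0.2424 tilt [0.    0.001] F [ 0.2 -0.3  0.2] w 0.0084 q [-0.19  0.28  1.6   0.    1.26  0.05]
[318.53686806 211.27099937] [317.88900203 248.96866919]
268 146 267 183
```

View pics/tip2.png

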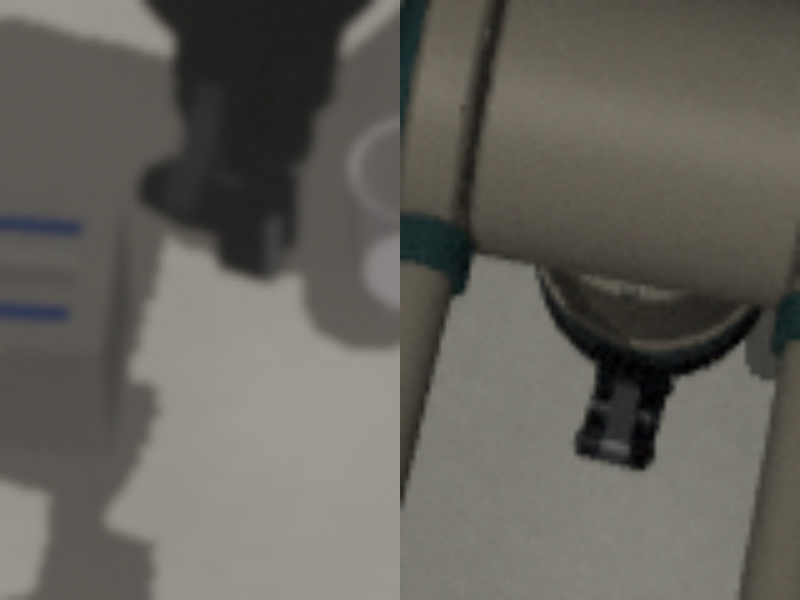

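The fingertip sits about 10 px above the projected TCP (319,201 against 318,211). In all three pictures the real tip is about 33 mm higher than reported, which explains closing on air above the bar. I'll grasp about 32 mm lower, which still clears the rack if the tip estimate is wrong.

carry_out --moves '[60,1,4,1,0,60,1,4,0,0,60,1,4,0,0,60,1,4,0,0,60,1,4,0,0,60,0,0,0,0,60,0,0,-2,0,60,0,0,-2,0,60,0,0,-1,0,60,0,0,0,0]'

```text
clock: 6.4
position: [0.6071, 0.1619, 0.1086]
ee_rot: [-0.001, 0.786, 0.618, -0.002]
contact_force: [0.4, -0.3, -0.2]
width: 0.0513
```

carry_out --moves '[60,0,0,-0.8,0,60,0,0,-0.8,0,60,0,0,-0.8,0,60,0,0,-0.8,0,60,0,0,-0.8,0,60,0,0,-0.8,0,60,0,0,-0.8,0,60,0,0,-0.6,0,60,0,0,0,0,60,0,0,0,0]'

```text
clock: 7.4
position: [0.6087, 0.1616, 0.0483]
ee_rot: [0.0, 0.787, 0.617, 0.0]
contact_force: [0.5, 0.5, -0.0]
width: 0.0512
```

```bash
python3 -c "from h import *;s=st()"
```

```text
t 7.40 pos [0.6087 0.1616 0.0483] jaw yaw -0.2400 tilt [ 0. -0.] F [ 0.5  0.5 -0. ] w 0.0512 q [ 0.15  0.46  1.59 -0.    1.09  0.39]
```

carry_out --moves '[0,0,0,0,0,0,0,0,0,0,0,0,0,0,0,0,0,0,0,0,0,0,0,0,0,0,0,0,0,0,0,0,0,0,0,0,0,0,0,0,0,0,0,0,0,0,0,0,0,0]' --squeeze 50

```text
clock: 8.4
position: [0.6091, 0.1617, 0.0489]
ee_rot: [0.0, 0.787, 0.617, 0.001]
contact_force: [-0.1, 0.2, 5.7]
width: 0.013
```

```bash
python3 -c "from h import *;s=st();print(s['moment'])"
```

```text
t 8.40 pos [0.6091 0.1617 0.0489] jaw yaw -0.2400 tilt [0.001 0.   ] F [-0.1  0.2  5.7] w 0.0130 q [0.15 0.46 1.59 0.   1.09 0.39]
[ 0.00567812 -0.01471539  0.02593496]
```

carry_out --moves '[0,0,0,0.6,0,0,0,0,0.8,0,0,0,0,1,0,0,0,0,1,0,0,0,0,1,0,0,0,0,1.5,0,0,0,0,2,0,0,0,0,2,0,0,0,0,2,0,0,0,0,1.2,0]'

```text
clock: 9.4
position: [0.6094, 0.1617, 0.1818]
ee_rot: [0.001, 0.787, 0.617, 0.001]
contact_force: [-0.1, 0.3, -0.5]
width: 0.013
```

```bash
python3 - <<'E'
from h import *
s=st();print(s['moment'])
I=manip.get_image("scene")[:,:,::-1];J=manip.get_image("top")[:,:,::-1]
cv2.imwrite("pics/l1.png",np.hstack([cv2.resize(I[170:290,380:480],None,fx=4,fy=4,interpolation=2),cv2.resize(J[170:290,160:260],None,fx=4,fy=4,interpolation=2)]))
E
```

```text
t 9.40 pos [0.6094 0.1617 0.1818] jaw yaw -0.2400 tilt [0.003 0.   ] F [-0.1  0.3 -0.5] w 0.0130 q [ 0.15  0.36  1.4  -0.    1.38  0.39]
[ 0.02559727 -0.00965509  0.04399091]
```

View pics/l1.png

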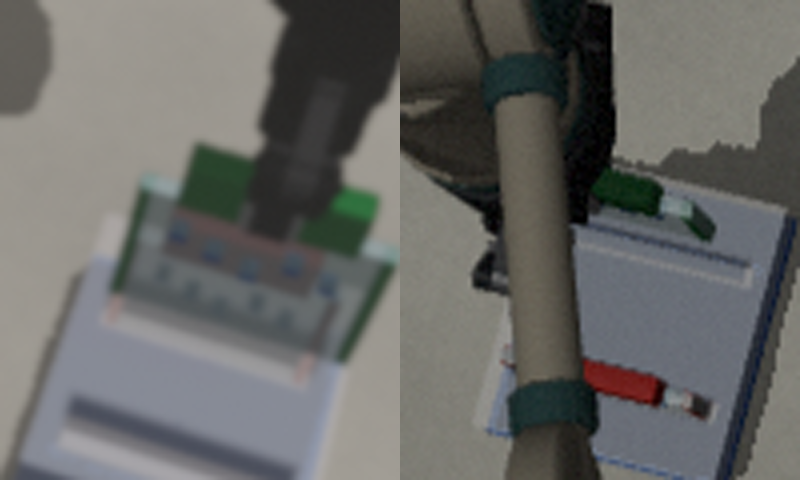

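Lifted cleanly: the cassette hangs upright, the green-bar slot is empty and the red one is undisturbed. On to the viewer.

carry_out --moves '[0,-0.6,-1.6,0,0.01,0,-1.2,-3.2,0,0.03,0,-1.2,-3.2,0,0.03,0,-1.4,-3.6,0,0.04,0,-1.4,-3.6,0,0.04,0,-1.4,-3.6,0,0.04,0,-1.4,-3.6,0,0.04,0,-1.4,-3.6,0,0.03,0,-1.2,-3.2,0,0.02,0,-0.8,-2.8,0,0.016]'

```text
clock: 10.5
position: [0.4868, -0.1596, 0.1784]
ee_rot: [-0.001, 0.687, 0.727, -0.0]
contact_force: [-0.2, 0.2, -1.3]
width: 0.0127
```

carry_out --moves '[0,-0.4,-1.0,0,0,0,-0.3,-1,0,0,0,0,0,-1,0,0,0,0,-1.5,0,0,0,0,-1.5,0,0,0,0,-1,0,0,0,0,-0.5,0,0,0,0,-0.4,0,0,0,0,0,0,0,0,0,0,0]'

```text
clock: 11.5
position: [0.482, -0.1784, 0.1207]
ee_rot: [0.0, 0.687, 0.727, 0.0]
contact_force: [0.5, 0.4, -0.2]
width: 0.0129
```

```bash
python3 - <<'E'
from h import *
s=st();print(s['moment'])
I=manip.get_image("scene")[:,:,::-1];J=manip.get_image("top")[:,:,::-1]
cv2.imwrite("pics/s2.png",I);cv2.imwrite("pics/t2.png",J)
cv2.imwrite("pics/h1.png",np.hstack([cv2.resize(I[140:260,205:305],None,fx=4,fy=5,interpolation=2),cv2.resize(J[230:350,340:440],None,fx=4,fy=5,interpolation=2)]))
E
```

```text
t 11.50 pos [ 0.482  -0.1784  0.1207] jaw yaw 0.0562 tilt [ 0.001 -0.   ] F [ 0.5  0.4 -0.2] w 0.0129 q [-0.49  0.24  1.75  0.    1.16 -0.55]
[-0.00665368 -0.04277692 -0.01223764]
```

View pics/h1.png

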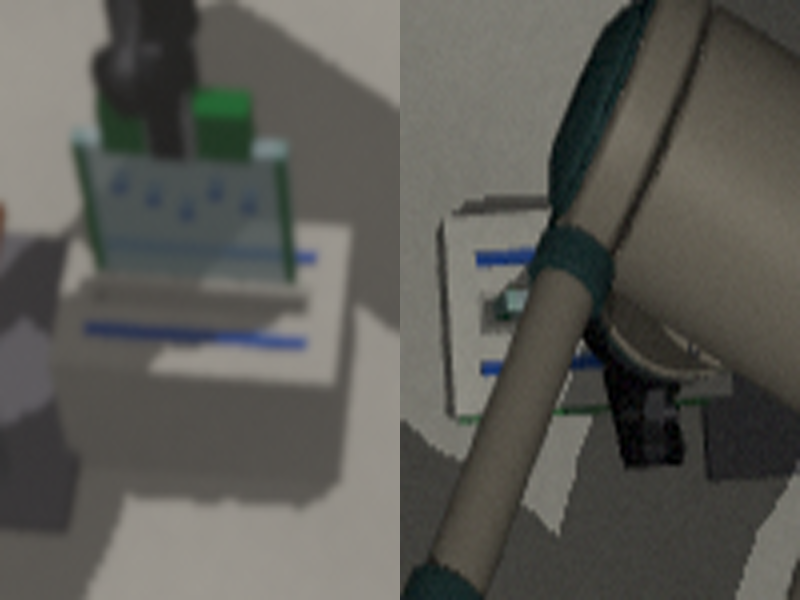

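```bash
python3 - <<'E'
from h import *
np.set_printoptions(precision=1,suppress=True)
a=.056;R=np.array([[np.cos(a),-np.sin(a),0],[np.sin(a),np.cos(a),0],[0,0,1]])
C=np.array([.482,-.1772,.084])
def sc(P): return (proj("scene",P)-[205,140]+.5)*[4,5]
def tc(P): return (proj("top",P)-[340,230]+.5)*[4,5]
for n,l in [("botL",(.004,-.05,0)),("botR",(.004,.05,0)),("topL",(.004,-.05,.074)),("topR",(.004,.05,.074)),("barR top front",(.007,.035,.097)),("barR top back",(-.007,.035,.097))]:
    print(n,sc(C+R@l)[0],tc(C+R@l)[0])
S=np.array([.4826,-.1775,.07])
for l in [(-.00825,-.055,0),(.00825,-.055,0),(-.00825,.055,0),(.00825,.055,0)]: print("slot",sc(S+R@l)[0],tc(S+R@l)[0])
# 1mm sensitivities
for d in np.eye(3)*.001: print(sc(C+d)-sc(C),tc(C+d)-tc(C))
E
python3 - <<'E'
import cv2,numpy as np
I=cv2.imread("pics/s2.png")
cv2.imwrite("pics/h2.png",cv2.resize(I[155:205,215:295],None,fx=10,fy=12,interpolation=2))
E
```

```text
botL [ 95.6 272.2] [290.5 289.1]
botR [297.9 287.7] [ 90.4 304.2]
topL [ 69.1 142. ] [316.4 277.9]
topR [286.5 158.1] [102.7 293.9]
barR top front [248.1 117.4] [139.1 279.8]
barR top back [252.5  89. ] [141.4 318.1]
slot [ 94.1 271.5] [298.5 319.3]
slot [ 87.8 303.5] [295.8 278.4]
slot [312.2 288.2] [ 80.7 335.6]
slot [308.1 320.5] [ 78.4 294.7]
[[-0.4  1.9]] [[-0.  -2.5]]
[[2.  0.3]] [[-2.  0.]]
[[-0.2 -1.6]] [[ 0.2 -0.1]]
```

View pics/h2.png

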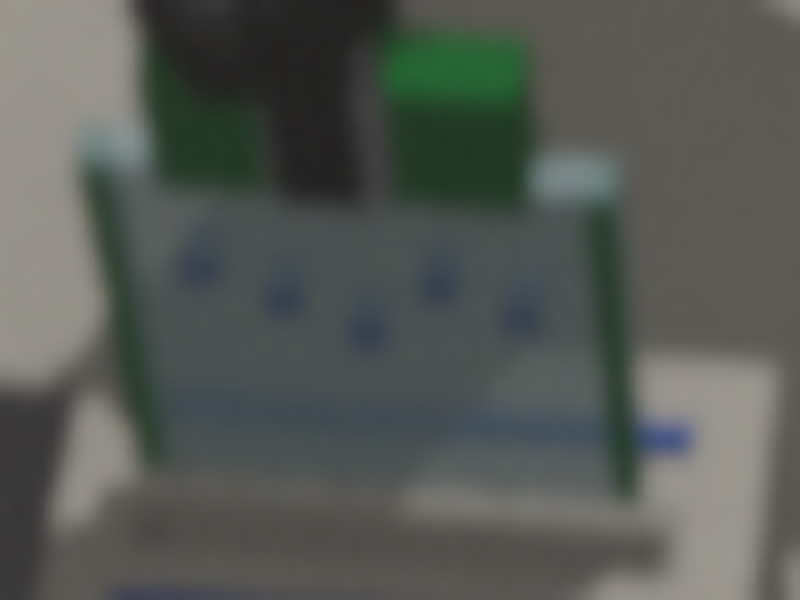

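h2 shows the slab over the slot: corners (224,168), (276,172), (230,194) and (278,196) are within 1–2 mm of prediction, and the slot lies at the expected place. Inserting slowly.

carry_out --moves '[0,0.06,-0.05,-0.3,0,0,0,0,-0.4,0,0,0,0,-0.3,0,0,0,0,-0.3,0,0,0,0,-0.3,0,0,0,0,-0.3,0,0,0,0,-0.3,0,0,0,0,-0.3,0,0,0,0,0,0,0,0,0,0,0]'

```text
clock: 12.6
position: [0.4822, -0.1789, 0.0953]
ee_rot: [-0.0, 0.687, 0.727, 0.0]
contact_force: [-0.7, -0.3, -0.1]
width: 0.0128
```

```bash
python3 -c "from h import *;s=st();print(s['moment'])"
```

```text
t 12.60 pos [ 0.4822 -0.1789  0.0953] jaw yaw 0.0560 tilt [0. 0.] F [-0.7 -0.3 -0.1] w 0.0128 q [-0.49  0.26  1.78  0.    1.1  -0.55]
[ 0.0215798  -0.02548121 -0.00227268]
```

carry_out --moves '[0,0,0,-0.4,0,0,0,0,-0.4,0,0,0,0,-0.4,0,0,0,0,-0.4,0,0,0,0,-0.4,0,0,0,0,-0.4,0,0,0,0,-0.3,0,0,0,0,-0.3,0,0,0,0,0,0,0,0,0,0,0]'

```text
clock: 13.6
position: [0.4822, -0.1789, 0.0653]
ee_rot: [0.0, 0.687, 0.727, 0.0]
contact_force: [-0.1, -0.3, 0.3]
width: 0.0124
```

```bash
python3 -c "from h import *;s=st();print(s['moment'])"
```

```text
t 13.60 pos [ 0.4822 -0.1789  0.0653] jaw yaw 0.0560 tilt [ 0. -0.] F [-0.1 -0.3  0.3] w 0.0124 q [-0.49  0.29  1.82  0.    1.03 -0.55]
[ 0.01957769  0.00183502 -0.00570524]
```

carry_out --moves '[0,0,0,-0.1,0,0,0,0,-0.1,0,0,0,0,-0.05,0,0,0,0,-0.05,0,0,0,0,-0.05,0,0,0,0,-0.05,0,0,0,0,0,0,0,0,0,0,0,0,0,0,0,0,0,0,0,0,0]'

```text
clock: 14.6
position: [0.4824, -0.179, 0.0619]
ee_rot: [0.0, 0.687, 0.727, 0.0]
contact_force: [-0.8, 1.1, 5.0]
width: 0.0129
```

```bash
python3 -c "from h import *;s=st();print(s['moment'])"
```

```text
t 14.60 pos [ 0.4824 -0.179   0.0619] jaw yaw 0.0560 tilt [ 0.001 -0.   ] F [-0.8  1.1  5. ] w 0.0129 q [-0.49  0.3   1.83  0.    1.02 -0.55]
[ 0.15773413  0.25062567 -0.03136039]
```

Floor contact (5 N) comes exactly at the expected height. Releasing.

carry_out --moves '[30,0,0,0,0,60,0,0,0,0,60,0,0,0,0,60,0,0,0,0,60,0,0,0,0,60,0,0,0,0,60,0,0,0,0,60,0,0,0,0,60,0,0,0,0,60,0,0,0,0]'

```text
clock: 15.6
position: [0.4822, -0.1789, 0.0613]
ee_rot: [0.0, 0.687, 0.727, 0.0]
contact_force: [-0.3, 0.3, -0.0]
width: 0.0517
```

carry_out --moves '[60,0,0,0.5,0,60,0,0,1,0,60,0,0,1.5,0,60,0,0,2,0,60,0,0,2,0,60,0,0,2,0,60,0,0,2,0,60,0,0,1,0,60,0,0,0,0,60,0,0,0,0]'

```text
clock: 16.6
position: [0.4818, -0.1787, 0.181]
ee_rot: [-0.0, 0.687, 0.727, -0.0]
contact_force: [0.6, -0.3, -0.4]
width: 0.0513
```

carry_out --moves '[0,-0.2,-1.5,0,0,0,-0.2,-1.5,0,0,0,-0.2,-1.5,0,0,0,-0.2,-1.5,0,0,0,-0.2,-1.5,0,0,0,-0.2,-1.5,0,0,0,-0.2,-1.5,0,0,0,-0.2,-1.5,0,0,0,0,-1.1,0,0,0,0,0,0,0]'

```text
clock: 17.6
position: [0.4663, -0.3116, 0.1812]
ee_rot: [0.0, 0.688, 0.726, -0.0]
contact_force: [-0.1, 0.2, 0.5]
width: 0.0002
```

```bash
python3 - <<'E'
from h import *
s=st()
I=manip.get_image("scene")[:,:,::-1];J=manip.get_image("top")[:,:,::-1]
cv2.imwrite("pics/s3.png",I);cv2.imwrite("pics/t3.png",J)
cv2.imwrite("pics/r1.png",np.hstack([cv2.resize(I[130:250,155:305],None,fx=5,fy=5,interpolation=2)]))
a=.056;R=np.array([[np.cos(a),-np.sin(a),0],[np.sin(a),np.cos(a),0],[0,0,1]])
C=np.array([.4826,-.1775,.025])
for l in [(.004,-.05,.074),(.004,.05,.074),(.007,-.035,.097),(.007,.035,.097),(-.007,.035,.097),(-.007,-.035,.097)]: print(l,(proj("scene",C+R@l)[0]-[155,130]+.5)*5)
P=s["position"]+[0,0,.033]; print("tip",(proj("scene",P)[0]-[155,130]+.5)*5)
E
```

```text
t 17.60 pos [ 0.4663 -0.3116  0.1812] jaw yaw 0.0545 tilt [ 0.    -0.001] F [-0.1  0.2  0.5] w 0.0002 q [-0.71  0.26  1.55 -0.    1.33 -0.77]
(0.004, -0.05, 0.074) [362.06115843 298.39138361]
(0.004, 0.05, 0.074) [618.63737824 314.01288411]
(0.007, -0.035, 0.097) [389.70561378 267.1208229 ]
(0.007, 0.035, 0.097) [573.66913745 278.22496745]
(-0.007, 0.035, 0.097) [578.74663475 250.33397494]
(-0.007, -0.035, 0.097) [396.46221093 239.4117288 ]
tip [90.39315142 11.51374797]
```

View pics/r1.png

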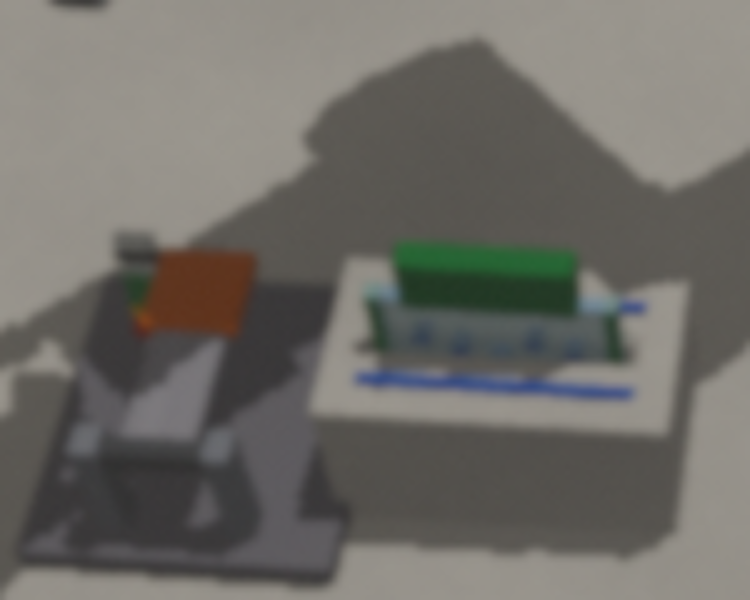

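The cassette stands home: bar top edge at (398,241)–(578,252), within about 2 crop px (1 mm) of prediction, with the paddle level. Now the paddle: approach with shut fingers and find contact by force.

carry_out --moves '[0,0,0.3,-2,0,0,0,0,-2,0,0,0,0,-2,0,0,0,0,-2,0,0,0,0,-2,0,0,0,0,-1.5,0,0,0,0,-1,0,0,0,0,-0.6,0,0,0,0,0,0,0,0,0,0,0]'

```text
clock: 18.7
position: [0.4667, -0.3071, 0.0509]
ee_rot: [0.001, 0.687, 0.727, 0.0]
contact_force: [-1.3, 0.2, -0.2]
width: -0.0003
```

carry_out --moves '[0,0,0,-0.1,0,0,0,0,-0.1,0,0,0,0,-0.1,0,0,0,0,-0.1,0,0,0,0,-0.1,0,0,0,0,-0.1,0,0,0,0,-0.1,0,0,0,0,-0.1,0,0,0,0,0,0,0,0,0,0,0]'

```text
clock: 19.7
position: [0.4662, -0.3069, 0.0423]
ee_rot: [0.0, 0.687, 0.727, 0.0]
contact_force: [-0.0, 0.2, -1.3]
width: 0.0001
```

carry_out --moves '[0,0,0,-0.1,0,0,0,0,-0.1,0,0,0,0,-0.1,0,0,0,0,-0.1,0,0,0,0,-0.1,0,0,0,0,-0.1,0,0,0,0,-0.1,0,0,0,0,-0.1,0,0,0,0,0,0,0,0,0,0,0]'

```text
clock: 20.7
position: [0.4662, -0.3069, 0.0343]
ee_rot: [-0.0, 0.687, 0.727, 0.0]
contact_force: [-0.5, 0.4, 0.0]
width: -0.0003
```

carry_out --moves '[0,0,0,-0.1,0,0,0,0,-0.1,0,0,0,0,-0.1,0,0,0,0,-0.1,0,0,0,0,-0.1,0,0,0,0,-0.1,0,0,0,0,0,0,0,0,0,0,0,0,0,0,0,0,0,0,0,0,0]'

```text
clock: 21.7
position: [0.4663, -0.3069, 0.0284]
ee_rot: [0.0, 0.687, 0.727, 0.0]
contact_force: [-0.1, -0.0, -0.2]
width: 0.0002
```

carry_out --moves '[0,0,0,-0.1,0,0,0,0,-0.1,0,0,0,0,-0.1,0,0,0,0,-0.1,0,0,0,0,-0.1,0,0,0,0,-0.1,0,0,0,0,0,0,0,0,0,0,0,0,0,0,0,0,0,0,0,0,0]'

```text
clock: 22.7
position: [0.4661, -0.3069, 0.023]
ee_rot: [0.0, 0.687, 0.727, -0.0]
contact_force: [-1.6, 1.3, 4.7]
width: -0.0001
```

```bash
python3 - <<'E'
from h import *
s=st()
J=manip.get_image("top");I=manip.get_image("scene")
import pathlib
# orange pad blob before/after, both views
for n,now,b in(("top",J,(425,270,480,320)),("scene",I,(170,170,215,205))):
    for lab,im in(("start",cv2.imread(f"pics/{n}0.png")),("now",now[:,:,::-1])):
        h=cv2.cvtColor(np.ascontiguousarray(im),cv2.COLOR_BGR2HSV)[b[1]:b[3],b[0]:b[2]]
        m=cv2.inRange(h,(3,150,60),(18,255,255)); ys,xs=np.nonzero(m); print(n,lab,len(xs),xs.min()+b[0],xs.max()+b[0],ys.min()+b[1],ys.max()+b[1],(xs.mean()+b[0]).round(1),(ys.mean()+b[1]).round(1))
E
```

```text
t 22.70 pos [ 0.4661 -0.3069  0.023 ] jaw yaw 0.0561 tilt [ 0. -0.] F [-1.6  1.3  4.7] w -0.0001 q [-0.71  0.4   1.78 -0.    0.96 -0.76]
top start 400 441 461 289 309 451.2 299.3
top now 96 441 449 290 309 444.2 300.1
scene start 310 183 205 180 195 194.2 187.4
scene now 150 183 205 182 196 194.5 191.0
```

Contact: 4.7 N, about the stated start force. Pressing on in steps.

carry_out --moves '[0,0,0,-0.1,0,0,0,0,-0.1,0,0,0,0,-0.1,0,0,0,0,-0.1,0,0,0,0,-0.1,0,0,0,0,-0.1,0,0,0,0,-0.1,0,0,0,0,-0.1,0,0,0,0,0,0,0,0,0,0,0]'

```text
clock: 23.8
position: [0.466, -0.3069, 0.0153]
ee_rot: [0.0, 0.687, 0.727, -0.0]
contact_force: [-3.1, 1.5, 8.4]
width: -0.0
```

```bash
python3 - <<'E'
from h import *
for _ in range(4): s=st(); I=manip.get_image("scene")
cv2.imwrite("pics/s5.png",I[:,:,::-1])
h=cv2.cvtColor(I[:,:,::-1].copy(),cv2.COLOR_BGR2HSV)[170:215,170:215]
m=cv2.inRange(h,(3,150,60),(18,255,255)); ys,xs=np.nonzero(m); print(len(xs),xs.min()+170,xs.max()+170,ys.min()+170,ys.max()+170)
# predicted front (hinge side) and free edge rows of pad vs angle
a=.056;R=np.array([[np.cos(a),-np.sin(a),0],[np.sin(a),np.cos(a),0],[0,0,1]])
Pc=np.array([.4652,-.3084,.065]);H=np.array([.08,0,-.007])
for th in(0,.1,.2,.3):
    Ry=cv2.Rodrigues(np.array([0,-th,0.]))[0]
    print(th,[proj("scene",Pc+R@(H+Ry@(np.array(l)-H)))[0].round(1) for l in((-.02,-.02,0),(-.02,.02,0),(.02,-.02,0),(.02,.02,0))])
E
```

```text
t 23.80 pos [ 0.466  -0.3069  0.0153] jaw yaw 0.0562 tilt [ 0. -0.] F [-3.1  1.5  8.4] w -0.0000 q [-0.71  0.4   1.79 -0.    0.94 -0.76]
t 23.85 pos [ 0.466  -0.307   0.0152] jaw yaw 0.0562 tilt [-0. -0.] F [-2.3  0.7  8.4] w 0.0001 q [-0.71  0.4   1.79 -0.    0.94 -0.76]
t 23.90 pos [ 0.466  -0.307   0.0152] jaw yaw 0.0562 tilt [-0. -0.] F [-2.7  1.7  7.4] w 0.0000 q [-0.71  0.4   1.79 -0.    0.94 -0.76]
t 23.95 pos [ 0.466  -0.307   0.0153] jaw yaw 0.0562 tilt [-0. -0.] F [-2.8  0.9  8.1] w -0.0002 q [-0.71  0.4   1.79 -0.    0.94 -0.76]
142 183 206 186 198
0 [array([186.4, 179. ]), array([205.5, 180.2]), array([181.6, 193.9]), array([201.2, 195.1])]
0.1 [array([187.6, 182.2]), array([206.5, 183.3]), array([182.4, 195.7]), array([201.9, 196.9])]
0.2 [array([188.6, 185.6]), array([207.4, 186.8]), array([183.1, 197.6]), array([202.5, 198.8])]
0.3 [array([189.5, 189.3]), array([208.2, 190.5]), array([183.8, 199.8]), array([203., 201.])]
```

Pad rows in the image and the 8.1 N both give about 0.17 rad. I'll go 3 mm further, to mid-band.

carry_out --moves '[0,0,0,-0.1,0,0,0,0,-0.1,0,0,0,0,-0.1,0,0,0,0,0,0,0,0,0,0,0,0,0,0,0,0,0,0,0,0,0,0,0,0,0,0,0,0,0,0,0,0,0,0,0,0]'

```text
clock: 25.0
position: [0.4662, -0.307, 0.0124]
ee_rot: [0.0, 0.687, 0.727, -0.0]
contact_force: [-2.5, 1.0, 8.3]
width: 0.0001
```

```bash
python3 - <<'E'
from h import *
for _ in range(5): s=st(); I=manip.get_image("scene"); 
J=manip.get_image("top")
B=I[:,:,::-1].copy()
h=cv2.cvtColor(B,cv2.COLOR_BGR2HSV)[170:215,170:215]
m=cv2.inRange(h,(3,150,60),(18,255,255)); ys,xs=np.nonzero(m); print(len(xs),xs.min()+170,xs.max()+170,ys.min()+170,ys.max()+170)
# cassette bar unchanged since release?
for n,im in(("before",cv2.imread("pics/s3.png")),("now",B)):
    q=cv2.cvtColor(im,cv2.COLOR_BGR2HSV)[170:200,228:280]; m=cv2.inRange(q,(40,80,50),(80,255,255)); ys,xs=np.nonzero(m); print(n,len(xs),xs.mean()+228,ys.mean()+170)
# lamp: what changed strongly to bright since release, both views
for n,a,b in(("scene",cv2.imread("pics/s3.png"),B),("top",cv2.imread("pics/t3.png"),J[:,:,::-1])):
    d=b.astype(int).max(2)-a.astype(int).max(2); x0,x1,y0,y1=(150,300,170,250) if n=="scene" else (345,485,245,330)
    ys,xs=np.nonzero(d[y0:y1,x0:x1]>40); print(n,len(xs),(np.median(xs)+x0,np.median(ys)+y0,b[y0:y1,x0:x1][ys,xs].mean(0)) if len(xs) else "")
E
```

```text
t 25.00 pos [ 0.4662 -0.307   0.0124] jaw yaw 0.0561 tilt [ 0. -0.] F [-2.5  1.   8.3] w 0.0001 q [-0.71  0.41  1.8  -0.    0.94 -0.76]
t 25.05 pos [ 0.4662 -0.3069  0.0124] jaw yaw 0.0562 tilt [ 0. -0.] F [-2.9  0.9  8.7] w -0.0003 q [-0.71  0.41  1.8  -0.    0.94 -0.76]
t 25.10 pos [ 0.4662 -0.3069  0.0124] jaw yaw 0.0562 tilt [ 0. -0.] F [-2.6  1.4  9. ] w -0.0004 q [-0.71  0.41  1.8  -0.    0.94 -0.76]
t 25.15 pos [ 0.4662 -0.307   0.0125] jaw yaw 0.0561 tilt [ 0.    -0.001] F [-2.5  1.7  9.2] w 0.0002 q [-0.71  0.41  1.8  -0.    0.94 -0.76]
t 25.20 pos [ 0.4662 -0.307   0.0124] jaw yaw 0.0561 tilt [ 0. -0.] F [-2.1  0.7  8.9] w -0.0002 q [-0.71  0.41  1.8  -0.    0.94 -0.76]
146 183 206 187 199
before 417 251.8872901678657 184.77218225419665
now 372 250.73924731182797 185.24193548387098
scene 452 (np.float64(261.0), np.float64(175.0), array([137.65265487, 145.36504425, 149.24778761]))
top 523 (np.float64(477.0), np.float64(292.0), array([77.38240918, 86.32313576, 88.96749522]))
```

```bash
python3 - <<'E'
from h import *
B=manip.get_image("scene")[:,:,::-1].copy(); A=cv2.imread("pics/s3.png")
for n,im in(("before",A),("now",B)):
    f=im.astype(float); g=(f[:,:,1]/(f.sum(2)+1))[170:200,225:285]  # lighting-invariant
    m=g>.42; ys,xs=np.nonzero(m); print(n,m.sum(),xs.min()+225,xs.max()+225,ys.min()+170,ys.max()+170,xs.mean()+225,ys.mean()+170)
st()
E
```

```text
before 406 234 269 178 191 251.80541871921181 184.61822660098522
now 359 234 268 178 191 250.75208913649024 185.1727019498607
t 25.35 pos [ 0.4662 -0.307   0.0125] jaw yaw 0.0561 tilt [ 0. -0.] F [-2.5  1.6  9.1] w -0.0002 q [-0.71  0.41  1.8  -0.    0.94 -0.76]
```

```bash
python3 -c "
from h import *
print(manip.sign_off())"
```

```text
the job is handed in; nothing more can be done
None
```

I put the green-barred cassette in the viewer slot, let go of it, and handed the job in at about 25 s with the arm holding the paddle in the green band. `sign_off` reports no verdict, so the result rests on the checks below.

**Cassette:**
- It touched the slot floor with 5 N at the expected height.
- After release, its bar was within about 1 mm of where a fully home cassette should appear.
- In the last check, the edges of the bar were within 1 px of where they had been after release. Its colour centroid had shifted about 1 px; I put that down to the changed lighting and did not look into it further.

**Paddle:**
- The last readings were a steady push of about 9 N. The force and the pad's position in the image both give about 0.21–0.22 rad, in the middle of the green band.
- I did not see the lamp or the pointer directly. My 12 picture views were used up, and my brightness comparison for the lamp showed only large areas of changed brightness, probably shadows, and no clear lamp.

**Disagreement:** the real fingertips sit higher than the reported TCP, by about 33 mm in the pictures and about 40 mm at paddle contact. Because of this, the first grasp closed on air above the bar, touching nothing. I lowered the second grasp to allow for it and found the paddle by force.

The arm touched nothing else that I know of. I did not recheck the beaker, jar and tip box at the end. The red-barred cassette looked undisturbed after the lift.

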